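# Pop open the wide mandrel case

### The job

Two grey steel mandrel cases stand on the bench, each with a push-push latch under the round press pad of its top hatch. With a fingertip, press the pad of the wider case fully down and let go, so that its hatch pops and swings up by its spring; take the hand away, make sure the hatch stays wide open and do not push it shut again. Leave the narrower case shut, and do not lift or shift the sleeves, the mandrel or the carton.

Things in the scene. Friction and masses are not known exactly. Their poses are not given: they have to be found in the camera images.
- wide_case: the wider grey steel case, fixed: 130 mm wide (y), 170 deep (x), 96 tall to the hatch top. Its hatch is the whole top, a plate 130 x 168 x 8 mm held 10 mm above the rim, so nothing beside the pad is in a finger's way. Origin: centre of the underside; x points from the hatch's free (front) edge to the hinge (at x +80 mm, height 92 mm), z up.
- wide_pad (a point): round steel press pad, 32 mm across, standing 5 mm proud of the wider case's hatch: on its middle line, 23 mm from the free edge, 142 mm from the hinge line; this point: centre of its top, 101 mm above the bench when shut; moves with the hatch. z out of the hatch's top face, x from free edge to hinge. Open, the free edge stands about 230 mm above the bench.
- wide_hatch (a joint): hinge of the wider case's hatch, rad: 0 latched shut and level, 1.0 wide open on its stop, negative pushed in. Pressed at the pad (4 to 8 N) the latch frees by 6 mm down (-0.042); firm stop at 7.8 mm (-0.055). Once the finger backs off, a damped spring swings the hatch up in about 1.5 s, following a slow finger. Latched, it cannot be pulled up; an open hatch pushed right down latches again.
- wide_follower (a joint): hidden pin of the wider case's latch, sliding sideways in its cam track (m): 0 = hooked, hatch latched; moves to about +0.003 to +0.008 on a press that releases, sits at about -0.002 with the hatch open, and goes below -0.0065 only if the open hatch is pushed shut again.
- narrow_case: the narrower grey steel case, fixed: 80 mm wide (y), 170 deep (x), 96 tall to the hatch top. Its hatch is the whole top, a plate 80 x 168 x 8 mm held 10 mm above the rim, so nothing beside the pad is in a finger's way. Origin: centre of the underside; x points from the hatch's free (front) edge to the hinge (at x +80 mm, height 92 mm), z up.
- narrow_pad (a point): round steel press pad, 32 mm across, standing 5 mm proud of the narrower case's hatch: on its middle line, 23 mm from the free edge, 142 mm from the hinge line; this point: centre of its top, 101 mm above the bench when shut; moves with the hatch. z out of the hatch's top face, x from free edge to hinge. Open, the free edge stands about 230 mm above the bench.
- narrow_hatch (a joint): hinge of the narrower case's hatch, rad: 0 latched shut and level, 1.0 wide open on its stop, negative pushed in. Pressed at the pad (4 to 8 N) the latch frees by 6 mm down (-0.042); firm stop at 7.8 mm (-0.055). Once the finger backs off, a damped spring swings the hatch up in about 1.5 s, following a slow finger. Latched, it cannot be pulled up; an open hatch pushed right down latches again.
- sleeve_tall: loose dark steel sleeve, 36 mm across, 65 mm tall, standing in front of the wider case; origin under its centre
- sleeve_short: loose dark steel sleeve, 30 mm across, 45 mm tall, standing in front of the narrower case; origin under its centre
- mandrel: loose steel mandrel, 150 mm tall, standing on its grey 46 mm foot behind the narrower case; origin under its centre
- carton: loose cardboard carton 50 x 120 x 50 mm tall, lying behind the wider case, long side along its y; origin under its centre
Mind the look-alikes: they are no part of the job. Leave any blue or green look-alike of the wide_case alone.

How it is judged (in metres and radians):
On the way, in this order (a step that is already met when the one before it is completed fails the run):
1. the wider case's hatch is pressed in by the fingers on its pad (0.035 rad or more) (value of joint wide_hatch below -0.035 rad and contact force between the fingers and wide_hatch_c1 above 0.5 N), for 0.02 s.
2. the hatch has swung up past 0.8 rad (value of joint wide_hatch above 0.8 rad), for 0.3 s.
At the end, for the whole second after the job is handed in: the wider case's hatch stands open beyond 0.8 rad (about 46 degrees) and at rest, the narrower hatch is shut (within 0.03 rad), the four loose things are within 15 mm of where they stood (value of joint wide_hatch above 0.8 rad and velocity of joint wide_hatch between -0.1 and 0.1 rad/s and value of joint narrow_hatch between -0.03 and 0.03 rad and not (distance of any of sleeve_tall, sleeve_short, mandrel, carton from where it was at the start of the episode above 0.015 m)); the robot touches nothing.
It fails at once if the wider hatch is pushed shut again after it opened (a second press) (value of joint wide_follower below -0.0065 m).
It fails at once if the narrower hatch is pressed in or opened (value of joint narrow_hatch below -0.03 rad or value of joint narrow_hatch above 0.08 rad).
It fails at once if a sleeve, the mandrel or the carton is shifted by more than 15 mm or lifted (distance of any of sleeve_tall, sleeve_short, mandrel, carton from where it was at the start of the episode above 0.015 m).
It also fails if it takes over 29 s, if anything falls off the work surface, if the arm or the gripper's body presses on something with over 40 N, if the wrist force passes 120 N, or if a joint passes its speed limit or range.

### The arm

A 6-joint arm with a two-finger parallel gripper is mounted at the origin on the work surface. World frame = base frame: x ahead of the robot, y to its left, z up, the work surface at z = 0. Lengths are in m, angles in degrees, forces in N, time in s.
With the tool pointing down it reaches from about 0.35 to 0.725 m from the base axis. Payload 6 kg.
Tool frame: the origin (TCP) lies midway between the tips of the shut fingers; the grasp point (between the pads) lies 19 mm behind it (env.tcp_to_grasp is the distance from the TCP to the grasp point, in m); x points along the fingers, z is the direction in which the jaws open and shut, and the axes are right-handed (so a half turn about x gives the same grasp; the last joint's range is limited). The gripper opens to 85 mm and grips with 20 to 120 N. Pads are 22 mm wide; open, the fingers measure 114 mm over their backs; the gripper's body (76 mm by 85 mm) begins 54 mm behind the grasp point. The pads swing forward as they close: fully open they stand 13 mm farther back than shut.
Start: joints at [92.687, 2.303, 4.859, 0, -92.561, -19.12], TCP at [0.17, 0.575, 0.231] pointing down, gripper open.
Joint ranges: [-146.85, 146.85], [-73.84, 115.35], [-62.03, 85.46], [-188.31, 113.3], [-161.28, -10.13], [-171.36, 171.36]. Speed limits (degrees/s): [147.25, 147.25, 172.46, 180, 180, 180].

### API

Orientations are given as a 3x3 rotation matrix whose columns are the frame's x, y, z axes.
In Python, from bench import env, viewer gives the robot as it stands. Calls block until the motion is done:
- env.goto(position, orientation): joint-space move of the TCP to a pose.
- env.move_straight(position, rotation=None, v=0.15, max_force=None): straight line of the TCP; rotation=None keeps the orientation; v is the mean speed in m/s. With max_force (N) it stops when the force on the tool has changed by that much, and returns True; else False.
- env.movej(angles): joint-space move.
- env.move_gripper(opening, effort=None): finger opening in m; effort is the grip in N (None keeps the last); returns when the fingers have stopped.
- env.pause(seconds).
- env.solve_ik(position, orientation): joint angles nearest the present ones, or None.
- viewer.read_camera(name): name is "scene" or "top" or "wrist"; returns a dict with "frame" (480x640x3 uint8, red, green, blue), "vertical_fov" (degrees; the focal length in pixels is half the picture's height over the tangent of half this angle, whatever the lens; pixels are square), "cx", "cy" (the principal point, pixels), "dist_coeffs" ([k1, k2, p1, p2, k3] as OpenCV has them; the pictures are not rectified), "view" (4x4, takes a point from world to camera coordinates). Camera axes: x right, y down, z forward; pixel columns grow to the right and rows downward; lengths in m; the calibration is good to about 2 mm. A picture is of the moment at which its call begins. There is no depth.
A pose or a line that the arm cannot do raises env.IKError and nothing moves.
- env.finish_job(): hands the job in, once; it reports no verdict.
Readings, each from a call of its own:
- env.current_t(): time.
- env.current_joint_pos(): joint angles.
- env.current_qd(): joint speeds.
- env.current_tau(): joint torques, N m.
- env.current_tcp_pos(): TCP position.
- env.current_eef_rot(): TCP orientation.
- env.current_wrist_force(): force on the tool from outside, world axes, zero at the start.
- env.current_wrist_torque(): the same for the moment, N m.
- env.current_gripper_width(): finger opening in m.
Only numpy, scipy, OpenCV 4.12 (cv2) and the standard library are available. Lean on these libraries where they do the work, as an engineer would, in place of code of your own. Each camera call takes 0.05 s, during which the arm holds its last target.

## Working session

There is one attempt and no reset: what is moved stays moved. The work goes in short steps, each a Python script; the robot and the scene stay as the last script left them, time stands still between calls to the robot, and variables do not carry over. Pictures are saved under pics/ and viewed, and the job is handed in when it is done.

```bash
ls; mkdir -p pics; python3 - <<'E'
from bench import env, viewer
import cv2,numpy as np
for n in ["scene","top","wrist"]:
    c=viewer.read_camera(n)
    cv2.imwrite(f"pics/{n}0.png",c["frame"][:,:,::-1])
    print(n,c["vertical_fov"],c["cx"],c["cy"],c["dist_coeffs"],np.round(c["view"],4).tolist())
print(env.current_t(),env.current_tcp_pos(),env.current_eef_rot(),env.current_gripper_width())
E
```

```text
pics
scene 55.46498812949327 317.18755864207174 239.68354453344324 [-0.10603286  0.          0.          0.          0.        ] [[-0.6782, 0.7348, 0.0123, 0.4302], [0.5512, 0.5196, -0.6528, -0.2319], [-0.4861, -0.436, -0.7574, 1.2957], [0.0, 0.0, 0.0, 1.0]]
top 44.81754799024331 315.1022557583692 243.07859390168403 [-0.01157275  0.          0.          0.          0.        ] [[0.0065, -1.0, 0.0053, -0.0628], [-0.9795, -0.0074, -0.2014, 0.5754], [0.2014, -0.0039, -0.9795, 1.0527], [0.0, 0.0, 0.0, 1.0]]
wrist 71.97893639131405 318.7430423635243 237.5180307067159 [-0.0115449  0.         0.         0.         0.       ] [[-0.2838, -0.9589, 0.0033, 0.5979], [-0.9239, 0.2743, 0.2668, -0.0378], [-0.2567, 0.0726, -0.9638, 0.3801], [0.0, 0.0, 0.0, 1.0]]
0.15 [0.16961116 0.57525283 0.23052688] [[-2.57331923e-04  9.59152452e-01 -2.82889568e-01]
 [-1.35834455e-03 -2.82889651e-01 -9.59151500e-01]
 [-9.99999044e-01  1.37441203e-04  1.37565604e-03]] 0.0850432391202354
```

View pics/scene0.png

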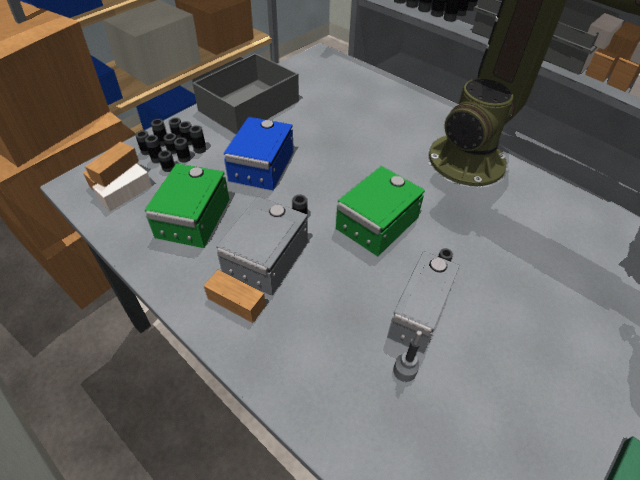

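View pics/top0.png

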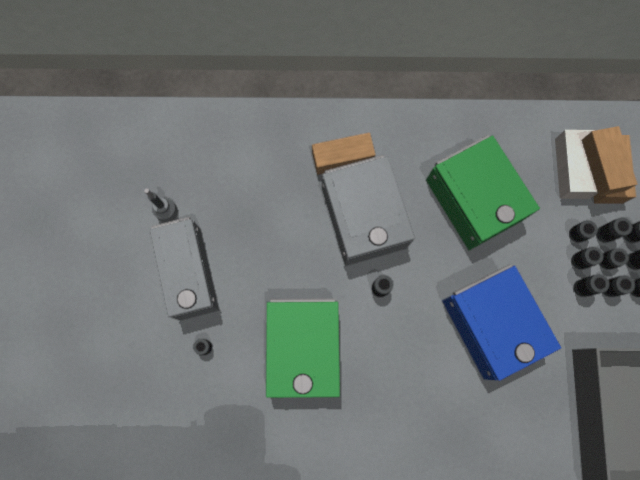

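View pics/wrist0.png

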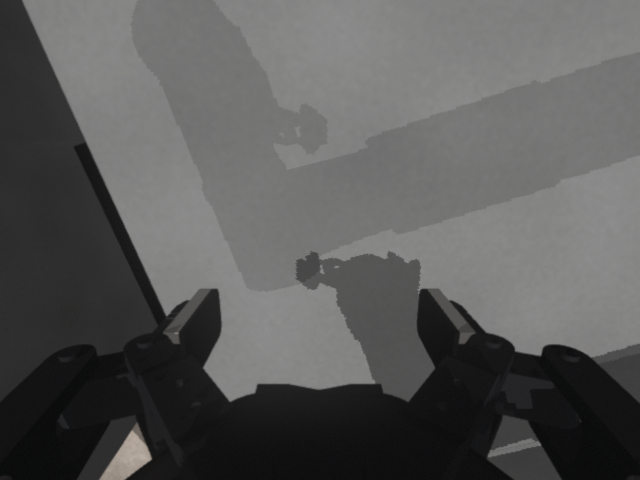

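The top view shows the wide grey case with its pad near (378,236), the narrow grey case with its pad near (187,299), and green and blue decoys. In the scene view the wide pad is near (277,211). I'll locate the pads and cross-check them between the two views.

```bash
cat > h.py <<'E'
import numpy as np, cv2
def KD(c):
    f=240/np.tan(np.radians(c["vertical_fov"])/2)
    return np.array([[f,0,c["cx"]],[0,f,c["cy"]],[0,0,1.]]),np.array(c["dist_coeffs"])
def ray(c,uv):
    K,D=KD(c); p=cv2.undistortPoints(np.array([[uv]],float),K,D)[0,0]
    V=np.array(c["view"]);R=V[:3,:3];t=V[:3,3]
    d=R.T@np.array([p[0],p[1],1.]); return -R.T@t,d/np.linalg.norm(d)
def onz(c,uv,z):
    o,d=ray(c,uv); return o+d*(z-o[2])/d[2]
def tri(c1,u1,c2,u2):
    o1,d1=ray(c1,u1);o2,d2=ray(c2,u2)
    s=np.linalg.lstsq(np.c_[d1,-d2],o2-o1,rcond=None)[0]
    a=o1+s[0]*d1;b=o2+s[1]*d2
    return (a+b)/2,np.linalg.norm(a-b)
E
python3 - <<'E'
from bench import env, viewer
from h import *
T=viewer.read_camera("top");S=viewer.read_camera("scene")
def blob(c,x,y,r,thr=None):
    g=cv2.cvtColor(c["frame"],cv2.COLOR_RGB2GRAY)[y-r:y+r,x-r:x+r]
    t,m=cv2.threshold(g,0,255,cv2.THRESH_OTSU)
    n,l,s,ce=cv2.connectedComponentsWithStats(m)
    k=l[r,r]; print("otsu",t,s[k]); return ce[k]+[x-r,y-r]
wt=blob(T,378,236,12);ws=blob(S,277,211,10)
nt=blob(T,187,299,12)
print(wt,ws,nt)
print("wide pad plane top/scene",onz(T,wt,.101),onz(S,ws,.101),"tri",tri(T,wt,S,ws))
print("narrow",onz(T,nt,.101))
# hatch of wide: corners by mask
g=cv2.cvtColor(T["frame"],cv2.COLOR_RGB2GRAY)
cv2.imwrite("pics/wz.png",cv2.resize(g[120:310,290:430],None,fx=3,fy=3,interpolation=cv2.INTER_CUBIC))
print(g[205,315:420].tolist())
cs=[onz(T,u,.096) for u in [(324,183),(384,159),(412,239),(346,258)]]
for a,b in zip(cs,cs[1:]+cs[:1]): print(a[:2],np.linalg.norm(a-b))
for n,u in [("sleeve",(382,285)),("carton",(343,150))]: print(n,onz(T,u,.06 if n=="sleeve" else .05))
E
```

```text
otsu 146.0 [  4   4  16  16 192]
otsu 116.0 [  0   0  20  20 350]
otsu 126.0 [  3   3  17  17 229]
[377.81770833 235.33854167] [276.30285714 210.07714286] [185.94759825 298.17467249]
wide pad plane top/scene [ 0.58253365 -0.1739976   0.101     ] [ 0.58346829 -0.17201864  0.101     ] tri (array([ 0.58259163, -0.17377926,  0.0992925 ]), np.float64(0.0010183489524197543))
narrow [0.46414943 0.17313285 0.101     ]
[129, 128, 128, 127, 129, 132, 131, 129, 125, 125, 114, 95, 56, 47, 46, 56, 74, 104, 134, 139, 140, 143, 141, 140, 135, 132, 144, 144, 142, 145, 141, 143, 145, 144, 144, 143, 142, 144, 145, 143, 145, 144, 144, 142, 144, 143, 142, 140, 143, 142, 143, 140, 140, 140, 140, 142, 140, 139, 140, 136, 140, 141, 141, 141, 140, 139, 141, 139, 141, 141, 140, 138, 138, 138, 138, 141, 141, 140, 137, 140, 139, 138, 136, 137, 138, 136, 138, 138, 130, 121, 128, 128, 128, 128, 131, 132, 131, 131, 128, 131, 131, 129, 128, 129, 128]
[ 0.68384099 -0.07463547] 0.12392375365222814
[ 0.73242894 -0.18863682] 0.16281498156943278
[ 0.57718926 -0.23772205] 0.12758563416595026
[ 0.54061359 -0.11549147] 0.1489405979491441
sleeve [ 0.49599297 -0.1851046   0.06      ]
carton [ 0.76723711 -0.11312863  0.05      ]
```

View pics/wz.png

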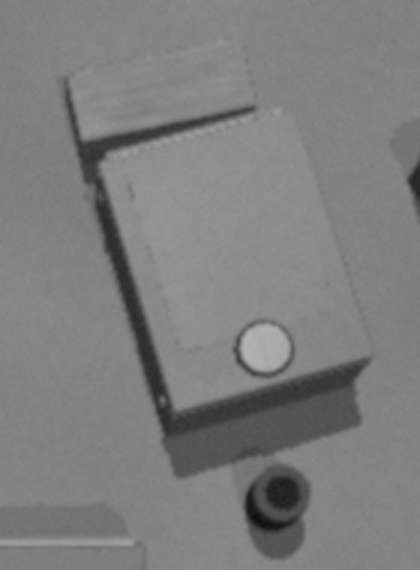

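The pad position agrees between the views: (0.583, -0.173), triangulated z 0.099 against the expected 0.101, with the rays passing 1 mm apart. The hatch measures about 126 x 160 mm and its heading is about +17°. I'll press with shut fingers, then retreat up and out past the free edge.

```bash
cat >> h.py <<'E'
a=np.radians(17.);d=np.array([np.cos(a),np.sin(a),0]);Z=np.array([0,0,1.])
R=np.c_[-Z,-d,np.cross(Z,d)]
P=np.array([.5828,-.1733,.101])
E
python3 - <<'E'
from bench import env, viewer
from h import *
env.move_gripper(0.0)
print(env.solve_ik(P+.15*Z,R),env.solve_ik(P-.01*Z,R),env.solve_ik(P-.12*d+.12*Z,R))
env.goto(P+.15*Z,R)
env.move_straight(P+.03*Z,v=.12)
print(env.current_t(),env.current_tcp_pos(),env.current_gripper_width(),env.current_wrist_force())
for n in ["scene","top"]:
    cv2.imwrite(f"pics/{n}1.png",viewer.read_camera(n)["frame"][:,:,::-1])
E
```

```text
[  2.29510101   3.70168663   8.36555205   0.         -94.66386543
 -75.29510101] [  2.29510101   5.16283459  -6.8090253    0.         -78.02814011
 -75.29510101] [ -1.44688047 -11.22114327  -8.97146969   0.         -92.24967358
 -71.55311953]
5.1667 [ 0.58332736 -0.1734086   0.13216142] 2.99114729223273e-05 [-0.41224793 -0.14917491  0.34190371]
```

View pics/scene1.png

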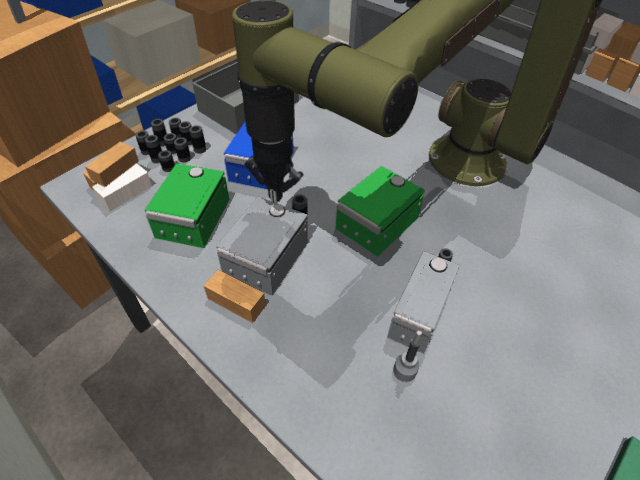

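The shut fingertips hang right above the wide pad, near (275,205). Next I press down.

```bash
python3 - <<'E'
from bench import env, viewer
from h import *
s=env.move_straight(P-.014*Z,v=.03,max_force=18)
z=env.current_tcp_pos()
print(s,z,env.current_wrist_force(),env.current_t())
env.pause(.2)
print(env.current_tcp_pos(),env.current_wrist_force())
env.move_straight(P+.012*Z,v=.06)
env.move_straight(P-.06*d+.04*Z,v=.15)
env.move_straight(P-.15*d+.06*Z,v=.15)
env.pause(1.5)
print(env.current_t(),env.current_tcp_pos(),env.current_wrist_force())
for n in ["scene","top"]:
    cv2.imwrite(f"pics/{n}2.png",viewer.read_camera(n)["frame"][:,:,::-1])
E
```

```text
True [ 0.58250307 -0.17349469  0.09314558] [-4.01464303  2.12216415  7.79099758] 6.5167
[ 0.58248608 -0.17347764  0.09317303] [-3.16344644  3.18582094  8.1908438 ]
10.0833 [ 0.43936442 -0.21713166  0.16101406] [0.29151587 0.01670594 0.12224665]
```

View pics/scene2.png

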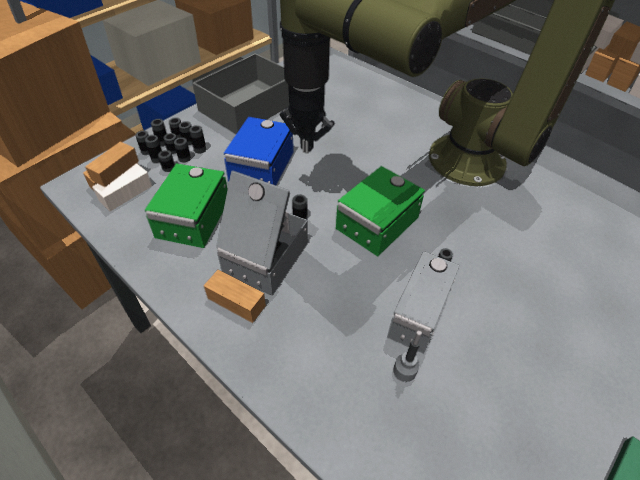

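View pics/top2.png

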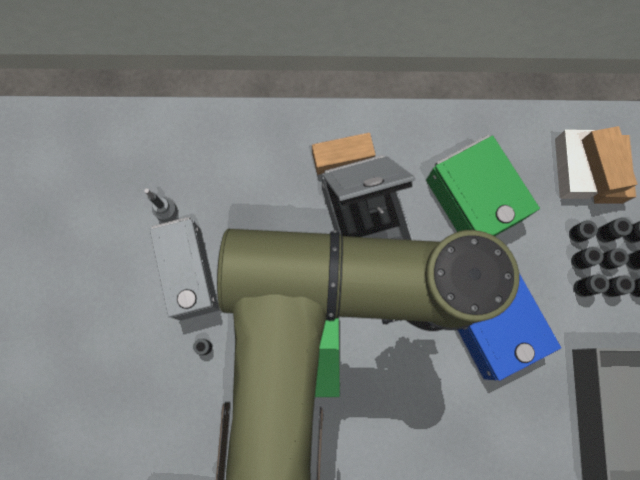

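The hatch is up: its pad is at about (256,191) in the scene view and (373,182) in the top view. The hand is clear. I'll check the angle and that it's still, then hand in.

```bash
python3 - <<'E'
from bench import env, viewer
from h import *
T=viewer.read_camera("top");S=viewer.read_camera("scene")
p,g=tri(T,(373,182),S,(256,191));print("pad",p,g)
H=P+.142*d;H[2]=.092
v=p-H;print("r",np.linalg.norm(v),"angle",np.arctan2(v[2],-v@d)-np.arctan2(.009,.142))
env.pause(1.0)
S2=viewer.read_camera("scene")
df=cv2.absdiff(S["frame"],S2["frame"]).max(2)[170:290,200:310];print("diff",df.max(),(df>25).sum())
o=cv2.imread("pics/scene0.png")[:,:,::-1]
for n,(x,y) in dict(tall=(300,203),short=(446,254),mandrel=(406,365),carton=(236,296),narrow=(430,290)).items():
    r=14;A=o[y-r:y+r,x-r:x+r].astype(np.float32).mean(2);B=S2["frame"][y-r:y+r,x-r:x+r].astype(np.float32).mean(2)
    print(n,cv2.phaseCorrelate(A,B),np.abs(A-B).mean())
print(env.current_t(),env.current_wrist_force())
E
```

```text
pad [ 0.64820796 -0.15372575  0.21498552] 0.0014803885018134318
r 0.14339207391079814 angle 0.9674651729435464
diff 13 0
tall ((0.29851410604564954, -0.565789921743507), 0.6456315316094292) 23.346087
short ((-0.06092873724345793, -0.050052246506874454), 0.9670356506771511) 9.424319
mandrel ((-0.0262077653042585, -0.011721248464921175), 1.000239537027147) 7.210459
carton ((-0.061285322070618875, -0.03218779502826408), 1.0019694155454635) 8.327806
narrow ((0.020824729086147187, 0.10109081333339631), 0.9450395562913683) 10.277211
11.3333 [ 0.07946914 -0.02987247  0.28827771]
```

The hatch is at about 0.97 rad and still, and the loose things haven't moved.

```bash
python3 - <<'E'
from bench import env
env.finish_job(); print(env.current_t())
E
```

```text
the job is handed in; nothing more can be done
the job is handed in; nothing more can be done
```

The wider case's hatch is open and at rest, and I handed the job in shortly after 11.3 s on the robot's clock; no verdict was reported.

I pressed the wider case's pad with the shut fingertips until the force limit stopped the move at z = 0.093 m, about 8 mm down, with about 8 N vertical force. Then I backed the hand up and away past the hatch's free edge.

Last checks:
- **Wide hatch:** triangulated from two views, it stands at about 0.97 rad. The picture of it did not change over 1 s.
- **Narrow case and loose things:** each shifted less than 0.2 px from the first scene picture, except the tall sleeve. That patch shows about 0.6 px, which I put down to the changed lighting and background of the opened hatch beside it. That is only a millimetre or two, well under the 15 mm limit.
- **Hand:** clear of everything, with the wrist force near zero.

No check failed. The only disagreement was the wide pad's position: the two views differed by about 2 mm, within the calibration error.

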